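# Test and reset the turntable's latching stop button

### The arm

A 6-joint arm with a two-finger parallel gripper is mounted at the origin on a cart in front of the work surface, level with it; the furniture and walls round the work are solid. World frame = base frame: x ahead of the robot, y to its left, z up, the work surface at z = 0. Lengths are in mm, angles in rad, forces in N, time in s.
With the tool pointing down it reaches from about 275 to 1000 mm from the base axis. Payload 8.4 kg.
Tool frame: the origin (TCP) lies on the centre line of the jaws, within the pads' length; the fingertips stand 22 mm ahead of it and the grasp point (between the pads) lies 3 mm ahead of it (bot.tip_extent is the distance from the TCP to the fingertips, in mm); z points along the fingers, y is the direction in which the jaws open and shut (so a half turn about z gives the same grasp; the last joint's range is limited). The gripper opens to 85 mm and grips with 20 to 120 N. Pads are 22 mm wide; open, the fingers measure 114 mm over their backs; the gripper's body (76 mm by 85 mm) begins 54 mm behind the grasp point. The pads swing forward as they close: fully open they stand 13 mm farther back than shut.
Start: joints at [1.252, 0.353, 1.633, -0, 1.155, -0.002], TCP at [194.703, 593.901, 253.281] pointing down, gripper open.
Joint ranges: [-2.63, 2.63], [-0.92, 2.1], [0.06, 2.66], [-1.3, 4.44], [0, 2.69], [-3.02, 3.02]. Speed limits (rad/s): [2.22, 2.22, 2.79, 3.14, 3.14, 3.14].

### API

Orientations are given as a rotation vector (axis times angle).
In Python, from cell import bot gives the robot as it stands.
- The arm moves only by the shell command python3 -m creep 'ROWS' [FORCE]. ROWS is JSON, a list of rows, each an object with "xyz": the shift along the world's x, y, z in cm, a list of three; "roll": the turn about the world's z in degrees; "jaw": the closure in counts, from 0 (fully open) to 255 (shut). In form: [{"xyz": [tx, ty, tz], "roll": roll, "jaw": jaw}, ...]. A call has 1 to 12 rows; each row shifts and turns the commanded pose from where the row before left it; what a row does not reach is not made up. A row lasts 1/8 s, in which the tool goes at most 62.5 mm and 10.7 degrees, less where a joint would pass 70% of its speed; a pose out of reach is approached as far as the arm can. A call with a gripper value outside its range is refused whole. The fingers move at their own pace and stop on an object; FORCE is the grip in N (left out, the last holds). Time passes only in rows, so rows that do not move let the fingers close. It gives the time, the measured TCP pose, the force and the opening at its end, in the units of the state.
- bot.observe(): the state, without advancing time (a new reading comes with each control period).
- bot.camera(name): name is "scene" or "top" or "wrist"; returns the picture (400x640x3 uint8, red, green, blue); there is no depth.
- bot.calibration(name): a dict with "K" (3x3 intrinsics, pixels), "R" (3x3) and "t" (3): a world point X has camera coordinates R X + t. Camera axes: x right, y down, z forward; pixel columns grow to the right and rows downward; lengths in mm; the calibration is good to about 2 mm. A picture is of the moment at which its call begins: read the wrist's pose just before it. calibration takes no time and is no camera call; for the wrist camera it gives the pose at the moment of the call.
- bot.hand_in(): hands the job in, once; it reports no verdict.
Trained networks look in the newest picture that a camera, given by its name, has taken for a name from the list of things; names that differ only in an ending like _2 or _b are one class to them, and where a whole thing is asked for, a point or a joint stands for the part that bears it (a point fixed in the world has none). Each returns a list of dicts, best first, with "score" (0 to 1); they miss things now and then, are a little off and sometimes report something else, mostly with a low value. They report only what shows in the picture. A call takes as long as a camera call.
- bot.masks_of(camera, target): "pixels" (400x640 bool, what is visible of it) and "extent" ([left, top, right, bottom] as shares, 0 to 1, of the picture: columns of its width, rows of its height, round what is visible of it).
- bot.landmark_of(camera, target): "xy" ([column, row] as shares, 0 to 1, of the picture: columns of its width, rows of its height: a listed point, or the origin of a listed thing).
The state is a dict: "time": time; "joint_positions": joint angles; "qd": joint speeds; "joint_torque": joint torques, N m; "position": TCP position; "ee_rot": TCP orientation; "contact_force": force on the tool from outside, world axes, zero at the start; "ft_torque": the same for the moment, N m; "grip_width": finger opening in mm.
Only numpy, scipy, OpenCV 4.12 (cv2) and the standard library are available. Lean on these libraries where they do the work, as an engineer would, in place of code of your own. Each camera call takes 0.05 s, during which the arm holds its last target. There are 200 camera calls.

### The job

Test the paint turntable's emergency stop and make the machine ready again, using the fingertips only and gripping or lifting nothing. Press the winged mushroom stop button down until it stays in by itself when you let go, then push one of its wings round clockwise (seen from above) until the button springs back out. Last, with the stop released, press the round start button fully in and let it come back; do not press the rectangular key beside it, press gently throughout and leave everything else where it stands.

Things in the scene. Friction and masses are not known exactly. Their poses are not given: they have to be found in the camera images.
- stop_station: fixed grey box 110 x 110 x 55 mm on the table that carries the mushroom stop button in the middle of its top; origin at the centre of its underside, z up. On its top lies a flat steel ring of 62 mm diameter, 6 mm thick, round the button's shaft.
- stop_top (a point): top centre of the black mushroom stop button, 95 mm above the table when out. The head is a dome 50 mm across and 22 mm high with two wings, which make one straight bar 104 mm long, 12 mm wide and 16 mm high, its top 4 mm below this point. The axes turn with the head: z up, y along the bar. The head's underside stands 12 mm above the steel ring when out, 5 mm when latched in.
- wing_a (a point): middle of the wing on the head's +y side, 40 mm from the head's axis, 12 mm below the head's top; moves and turns with the head (x across the wing). The wing reaches from 25 to 52 mm from the axis and is 12 mm thick (x) and 16 mm high (z). To turn the head clockwise seen from above, this wing is pushed towards its own +x.
- wing_b (a point): the same point of the opposite wing, on the head's -y side, 40 mm from the axis. To turn the head clockwise seen from above, this wing is pushed towards its own -x.
- stop (a joint): how far the stop button is pressed in, m: 0 out, 0.0105 against its stop. A return spring of 3 to 5 N; together with the latch about 7 N at most (the first touch may give a short peak of up to 15 N). Pressed beyond about 0.0085 it latches and, let go, stays at about 0.007. It comes out again only when the head is turned, by a spring, by itself.
- stop_twist (a joint): angle of the stop button's head, rad, growing clockwise seen from above: 0 at rest, 0.8 at its stop. A latched button springs out at about 0.4 to 0.55. A light spring (at most 0.04 N m) turns the head back to 0 when it is let go. Fingers wedged against the dome as well as the wing can hold the button down by friction.
- start_station: fixed grey box 85 x 130 x 55 mm (x, y, z) on the table that carries two buttons on its top, 64 mm apart along its y; origin at the centre of its underside, z up.
- start_top (a point): top centre of the round start button: black, 30 mm across, in a steel ring of 46 mm; 77 mm above the table at rest, 10 mm above its ring.
- start (a joint): how far the start button is pressed, m: 0 at rest, 0.006 fully in (5 N); springs back.
- jog_top (a point): top centre of the rectangular jog key beside the start button: black, 40 x 24 mm in a steel frame of 50 x 36 mm, 77 mm above the table; not to be pressed.
- jog (a joint): how far the rectangular key is pressed, m: 0 at rest, 0.006 fully in.
- sand_block: black sanding block, loose, 60 x 78 x 23 mm; origin at the centre of its underside; leave alone.
- mix_cup: grey translucent mixing cup, loose, 68 mm across, 62 mm high; origin at the centre of its underside; leave alone.
- wood_block: block of light wood, loose, 48 x 65 x 42 mm; origin at the centre of its underside; leave alone.

How it is judged (in metres and radians):
On the way, in this order (a step that is already met when the one before it is completed fails the run):
1. the stop button is latched in and stays in with the fingers off it (value of joint stop above 0.0055 m and contact force between the fingers and stop_station below 0.2 N), for 0.2 s.
2. the stop button, turned clockwise, has sprung back out (value of joint stop below 0.002 m), for 0.1 s.
3. the start button is pressed fully in (value of joint start above 0.0045 m), for 0.05 s.
At the end, for the whole second after the job is handed in: the stop button is out (within 2 mm) with its head turned back (within 0.15 rad), and the start button and the rectangular key are back up (within 1.5 mm) (value of joint stop below 0.002 m and value of joint stop_twist below 0.15 rad and value of joint each of start, jog below 0.0015 m); the robot touches nothing.
It fails at once if the start button is pressed while the stop is in (value of joint start above 0.003 m and value of joint stop above 0.004 m).
It fails at once if the rectangular key is pressed (over 3 mm) (value of joint jog above 0.003 m).
It fails at once if the stop station is gripped or pushed with more than 35 N (contact force between the fingers and stop_station above 35 N).
It fails at once if the start station is gripped or pushed with more than 35 N (contact force between the fingers and start_station above 35 N).
It fails at once if a bystander is shifted by more than 30 mm or lifted by more than 15 mm (distance of any of sand_block, mix_cup, wood_block from where it was at the start of the episode above 0.03 m or height (world z) of any of sand_block, mix_cup, wood_block above 0.015 m).
It also fails if it takes over 54 s, if anything falls off the work surface, if the arm or the gripper's body presses on something with over 40 N, if the wrist force passes 120 N, or if a joint passes its speed limit or range.

## Working session

There is one attempt and no reset: what is moved stays moved. The work goes in short steps, Python scripts to look and compute and a shell command to move; the robot and the scene stay as the last step left them, time stands still between calls to the robot, and variables do not carry over. Pictures are saved under pics/ and viewed, about 8 in all and at most 12, crops included, and the job is handed in when it is done.

```bash
mkdir -p pics; cat > h.py <<'E'
from cell import bot
import numpy as np, cv2
def ray(cam,xy,z):
    c=bot.calibration(cam);K,R,t=[np.array(c[k],float) for k in("K","R","t")]
    d=R.T@np.linalg.solve(K,[xy[0]*640,xy[1]*400,1]);o=-R.T@t.ravel()
    return o+d*(z-o[2])/d[2]
def proj(cam,X):
    c=bot.calibration(cam);K,R,t=[np.array(c[k],float) for k in("K","R","t")]
    p=K@(R@np.array(X)+t.ravel());return p[:2]/p[2]
def st():
    s=bot.observe();print({k:np.round(s[k],3).tolist() for k in("time","position","ee_rot","contact_force","grip_width")})
def save(cam,n,crop=None):
    im=bot.camera(cam)[:,:,::-1]
    cv2.imwrite("pics/"+n,im);return im
E
python3 - <<'E'
from h import *
st()
H=dict(stop_top=95,wing_a=83,wing_b=83,start_top=77,jog_top=77,stop_station=0,start_station=0,sand_block=0,mix_cup=0,wood_block=0)
ims=[]
for c in("top","scene"):
    ims.append(save(c,c+"0.png"))
    for k,z in H.items():
        for r in bot.landmark_of(c,k)[:2]:
            print(c,k,round(r["score"],2),np.round(np.array(r["xy"])*[640,400]),np.round(ray(c,r["xy"],z),1))
cv2.imwrite("pics/both.png",cv2.resize(np.vstack(ims),(480*1,600)))
st()
E
```

```text
{'time': 0.0, 'position': [194.542, 593.465, 252.527], 'ee_rot': [-0.495, -3.102, 0.002], 'contact_force': [-0.237, -0.057, 0.271], 'grip_width': 84.901}
top stop_top 0.56 [224. 228.] [483.4 225.4  95. ]
top wing_a 0.89 [243. 230.] [480.3 175.2  83. ]
top wing_a 0.6 [211. 225.] [492.3 263.2  83. ]
top wing_b 0.89 [243. 230.] [480.3 175.2  83. ]
top wing_b 0.6 [211. 225.] [492.3 263.2  83. ]
top start_top 0.4 [369. 204.] [ 562.9 -171.    77. ]
top jog_top 0.42 [396. 203.] [ 568. -244.   77.]
top stop_station 0.93 [230. 232.] [480.9 224.8   0. ]
top start_station 0.63 [380. 205.] [ 575.3 -213.     0. ]
top sand_block 0.81 [447. 215.] [ 551.2 -412.2    0. ]
top sand_block 0.55 [397. 204.] [ 579.2 -264.5    0. ]
top mix_cup 0.87 [295. 164.] [690.3  42.4   0. ]
top mix_cup 0.31 [393. 204.] [ 579.7 -252.7    0. ]
top wood_block 0.73 [174. 225.] [496.4 389.7   0. ]
top wood_block 0.29 [373. 202.] [ 582.5 -191.9    0. ]
scene stop_top 0.6 [269. 189.] [482.7 220.8  95. ]
scene wing_a 0.6 [269. 184.] [510.1 263.3  83. ]
scene wing_a 0.59 [274. 196.] [484.6 186.9  83. ]
scene wing_b 0.6 [269. 184.] [510.1 263.3  83. ]
scene wing_b 0.59 [274. 196.] [484.6 186.9  83. ]
scene start_top 0.5 [355. 238.] [ 570.1 -172.    77. ]
scene jog_top 0.53 [369. 251.] [ 567.1 -248.3   77. ]
scene start_station 0.91 [360. 259.] [ 572.7 -204.6    0. ]
scene sand_block 0.85 [396. 300.] [ 538.4 -410.7    0. ]
scene mix_cup 0.81 [341. 212.] [686.3  30.8   0. ]
scene wood_block 0.48 [253. 186.] [505.6 386.    0. ]
scene wood_block 0.29 [268. 207.] [482.5 233.    0. ]
{'time': 1.1, 'position': [194.715, 593.908, 253.317], 'ee_rot': [-0.496, -3.102, -0.0], 'contact_force': [0.01, -0.107, 0.361], 'grip_width': 85.443}
```

View pics/top0.png

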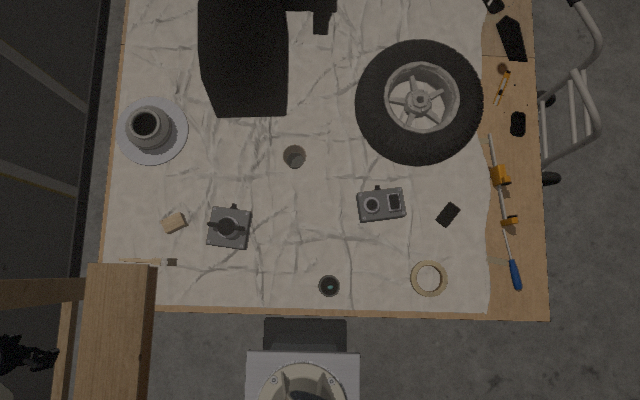

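View pics/scene0.png

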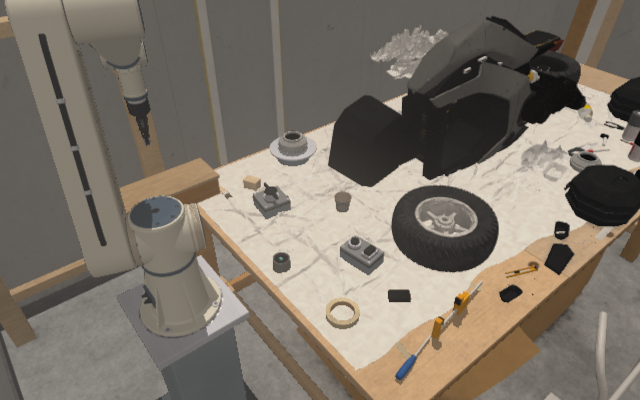

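The top view shows the stop station at about (228,227), round start button at (372,205), jog key at (394,202), and the bystanders clear of both. The scene view agrees with it. Next I go above the stop and shut the jaws for a closer look.

```bash
python3 -m creep '[{"xyz":[0,0,3],"roll":0,"jaw":255},{"xyz":[2.5,-4,1],"roll":0,"jaw":255},{"xyz":[2.5,-4,0],"roll":0,"jaw":255},{"xyz":[2.5,-4,0],"roll":0,"jaw":255},{"xyz":[2.5,-4,0],"roll":0,"jaw":255},{"xyz":[2.5,-4,0],"roll":0,"jaw":255},{"xyz":[2.5,-4,0],"roll":0,"jaw":255},{"xyz":[2.5,-4,0],"roll":0,"jaw":255},{"xyz":[2.5,-4,0],"roll":0,"jaw":255},{"xyz":[2.5,-4,0],"roll":0,"jaw":255},{"xyz":[0,0,0],"roll":0,"jaw":255}]' 20
python3 - <<'E'
from h import *
st()
c=bot.calibration("wrist");R=np.array(c["R"]);print("cam",-R.T@np.array(c["t"]).ravel(),R[2])
im=save("wrist","w1.png")
for k,z in dict(stop_top=95,wing_a=83,stop_station=0).items():
    for r in bot.landmark_of("wrist",k)[:2]:
        print(k,round(r["score"],2),np.round(np.array(r["xy"])*[640,400]),np.round(ray("wrist",r["xy"],z),1))
E
```

```text
time: 2.48
position: [421.0, 231.7, 293.4]
ee_rot: [0.501, 3.101, -0.0]
contact_force: [-0.4, -0.6, 0.2]
grip_width: -0.0
{'time': 2.475, 'position': [420.951, 231.701, 293.444], 'ee_rot': [0.501, 3.101, -0.0], 'contact_force': [-0.388, -0.596, 0.172], 'grip_width': -0.038}
cam [356.5123404  253.80300458 413.29721416] [ 0.25394356 -0.08359094 -0.96360014]
stop_top 0.71 [330. 241.] [489.1 226.4  95. ]
stop_top 0.18 [299. 241.] [478.  190.6  95. ]
wing_a 0.66 [298. 241.] [482.1 187.9  83. ]
stop_station 0.86 [326. 214.] [485.4 224.5   0. ]
```

View pics/w1.png

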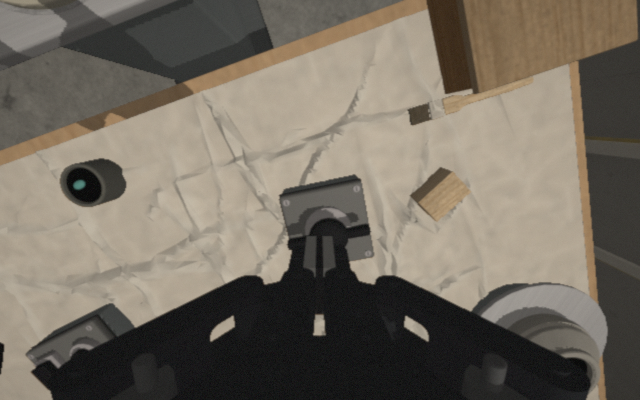

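The wrist view shows the station at about (326,220), with the button half hidden by the fingers. I'll shift further ahead so it shows clear of them.

```bash
python3 -m creep '[{"xyz":[4,-1,0],"roll":0,"jaw":255},{"xyz":[4,-1,0],"roll":0,"jaw":255},{"xyz":[4,-1,0],"roll":0,"jaw":255},{"xyz":[0,0,0],"roll":0,"jaw":255},{"xyz":[0,0,0],"roll":0,"jaw":255}]'
python3 - <<'E'
from h import *
im=save("wrist","w2.png")
st()
for k,z in dict(stop_top=95,wing_a=83,stop_station=0).items():
    for r in bot.landmark_of("wrist",k)[:3]:
        p=np.array(r["xy"])*[640,400]
        print(k,round(r["score"],2),np.round(p),np.round(ray("wrist",r["xy"],z),1))
        cv2.circle(im,tuple(int(v) for v in p),2,(0,0,255),-1)
for r in bot.masks_of("wrist","stop_top")[:1]:
    print("mask",r["score"],r["extent"])
cv2.imwrite("pics/w2c.png",cv2.resize(im[60:300,180:460],None,fx=2.5,fy=2.5))
E
```

```text
time: 3.3
position: [538.7, 204.8, 292.9]
ee_rot: [-0.494, -3.101, 0.001]
contact_force: [0.0, 0.2, -0.1]
grip_width: -0.4
{'time': 3.35, 'position': [538.506, 204.724, 293.076], 'ee_rot': [-0.493, -3.102, 0.0], 'contact_force': [-0.89, -0.755, 0.129], 'grip_width': -0.471}
stop_top 0.87 [324. 137.] [490.  226.6  95. ]Traceback (most recent call last):
  File "<stdin>", line 8, in <module>
cv2.error: OpenCV(4.12.0) :-1: error: (-5:Bad argument) in function 'circle'
> Overload resolution failed:
>  - Layout of the output array img is incompatible with cv::Mat
>  - Expected Ptr<cv::UMat> for argument 'img'
```

```bash
sed -i 's/im=bot.camera(cam)\[:,:,::-1\]/im=bot.camera(cam)[:,:,::-1].copy()/' h.py
python3 - <<'E'
from h import *
im=save("wrist","w2.png")
for k,z in dict(stop_top=95,wing_a=83,stop_station=0).items():
    for r in bot.landmark_of("wrist",k)[:3]:
        p=np.array(r["xy"])*[640,400]
        print(k,round(r["score"],2),np.round(p),np.round(ray("wrist",r["xy"],z),1))
        cv2.circle(im,tuple(int(v) for v in p),1,(0,0,255),-1)
for r in bot.masks_of("wrist","stop_top")[:1]:
    print("mask",r["score"],r["extent"])
cv2.imwrite("pics/w2c.png",cv2.resize(im[60:300,180:460],None,fx=2.5,fy=2.5))
E
```

```text
stop_top 0.83 [321. 139.] [491.8 222.8  95. ]
stop_top 0.38 [435. 106.] [496.7 347.5  95. ]
wing_a 0.61 [283. 143.] [483.7 180.7  83. ]
wing_a 0.56 [354. 127.] [492.4 261.9  83. ]
stop_station 0.88 [317. 131.] [485.2 219.8   0. ]
mask 0.67 [0.4313, 0.2865, 0.5717, 0.4012]
```

View pics/w2c.png

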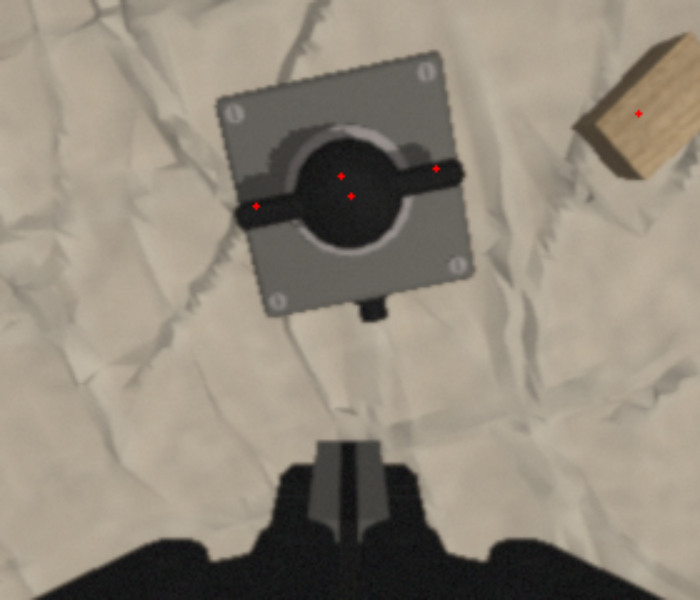

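The crop shows the head at about (350,193), with its bar running from (240,217) to (462,172). Both wing marks sit on the wings. Pixels to millimetres from those features:

```bash
python3 - <<'E'
from h import *
print(bot.tip_extent)
f=lambda u,v,z:ray("wrist",((180+u/2.5)/640,(60+v/2.5)/400),z)[:2]
print("head",f(350,193,88),f(350,193,84))
a,b=f(240,217,83),f(462,172,83);print("ends",a,b,(a+b)/2,np.linalg.norm(a-b),np.degrees(np.arctan2(*(b-a))))
C=[f(218,99,55),f(438,51,55),f(473,278,55),f(268,317,55)];print(np.round(C,1),np.mean(C,0))
print(f(348,463,271),f(314,442,271),f(381,442,271))
s=bot.observe();print(s["position"],s["joint_positions"])
E
```

```text
22.0
head [490.73335255 222.257599  ] [490.92912655 222.21216561]
ends [485.62006105 171.67638677] [497.76637449 272.36379416] [491.69321777 222.02009047] 101.41738972253714 6.878574271131578
[[432.1 176.3]
 [444.  280.4]
 [551.1 267.6]
 [538.  163.2]] [491.28770479 221.86379573]
[535.32347829 206.45396246] [528.49368623 201.09398425] [532.91271197 214.60721296]
[539.28647052 204.18523326 293.53146504] [ 3.59309348e-01  2.41471882e-01  1.69500510e+00  5.95893394e-05
  1.20481818e+00 -8.95261554e-01]
```

The head is at about (491,222). The station corners and the bar midpoint give the same centre. The bar measures 101 mm, against 104 mm given, and is turned 6.9° clockwise. I go above the head with the jaws aligned to the bar.

```bash
python3 -m creep '[{"xyz":[-2.4,0.9,-2],"roll":5.5,"jaw":255},{"xyz":[-2.4,0.9,-3],"roll":5.5,"jaw":255},{"xyz":[0,0,-4],"roll":0,"jaw":255},{"xyz":[0,0,-4],"roll":0,"jaw":255},{"xyz":[0,0,-2.5],"roll":0,"jaw":255},{"xyz":[0,0,-1],"roll":0,"jaw":255},{"xyz":[0,0,0],"roll":0,"jaw":255},{"xyz":[0,0,0],"roll":0,"jaw":255}]'; python3 -c "
from h import *
st()"
```

```text
time: 4.65
position: [492.4, 222.2, 129.4]
ee_rot: [0.196, 3.134, 0.001]
contact_force: [-0.4, 0.4, 0.2]
grip_width: -0.2
{'time': 4.65, 'position': [492.393, 222.226, 129.384], 'ee_rot': [0.196, 3.134, 0.001], 'contact_force': [-0.363, 0.446, 0.191], 'grip_width': -0.225}
```

```bash
python3 -m creep '[{"xyz":[0,0,-0.6],"roll":0,"jaw":255},{"xyz":[0,0,-0.4],"roll":0,"jaw":255},{"xyz":[0,0,-0.2],"roll":0,"jaw":255},{"xyz":[0,0,-0.2],"roll":0,"jaw":255},{"xyz":[0,0,-0.2],"roll":0,"jaw":255},{"xyz":[0,0,-0.2],"roll":0,"jaw":255},{"xyz":[0,0,-0.2],"roll":0,"jaw":255},{"xyz":[0,0,0],"roll":0,"jaw":255}]'
```

```text
time: 5.65
position: [491.7, 221.9, 108.2]
ee_rot: [-0.196, -3.135, 0.0]
contact_force: [-1.5, -0.8, 4.9]
grip_width: -0.0
```

```bash
python3 -m creep '[{"xyz":[0,0,-0.1],"roll":0,"jaw":255},{"xyz":[0,0,0],"roll":0,"jaw":255}]';python3 -m creep '[{"xyz":[0,0,-0.1],"roll":0,"jaw":255},{"xyz":[0,0,0],"roll":0,"jaw":255}]'
```

```text
time: 5.9
position: [491.7, 221.9, 107.3]
ee_rot: [0.196, 3.135, 0.0]
contact_force: [-1.2, -1.0, 5.2]
grip_width: 0.1
time: 6.15
position: [491.8, 221.9, 106.5]
ee_rot: [0.196, 3.135, 0.0]
contact_force: [-1.4, -1.1, 7.2]
grip_width: 0.1
```

```bash
python3 -m creep '[{"xyz":[0,0,-0.05],"roll":0,"jaw":255},{"xyz":[0,0,0.2],"roll":0,"jaw":255},{"xyz":[0,0,0.35],"roll":0,"jaw":255},{"xyz":[0,0,0],"roll":0,"jaw":255}]'; python3 -m creep '[{"xyz":[0,0,1.5],"roll":0,"jaw":255},{"xyz":[0,0,1.5],"roll":0,"jaw":255},{"xyz":[0,0,0],"roll":0,"jaw":255},{"xyz":[0,0,0],"roll":0,"jaw":255}]'
```

```text
time: 6.65
position: [491.8, 222.0, 111.3]
ee_rot: [0.196, 3.135, 0.0]
contact_force: [0.3, -1.5, 0.0]
grip_width: 0.2
time: 7.15
position: [491.7, 221.9, 141.5]
ee_rot: [0.196, 3.135, 0.0]
contact_force: [-0.8, 0.7, -0.1]
grip_width: -0.2
```

It's latched: there is no force at 111 mm, where an unlatched button would still push. Now the waypoints for pushing the +y wing round along its arc.

```bash
python3 - <<'E'
from h import *
C=np.array([491,222.]);p0=np.array([491.7,221.9])
for g,t in [(25,0)]+[(17,t) for t in range(0,41,5)]:
    a=np.radians(6.9+t);p=C+43*np.array([np.sin(a),np.cos(a)])-g*np.array([np.cos(a),-np.sin(a)])
    print(g,t,p.round(1),((p-p0)/10).round(2));p0=p
E
python3 -m creep '[{"xyz":[-2.1,4.5,0],"roll":0,"jaw":255},{"xyz":[0,0,-2],"roll":0,"jaw":255},{"xyz":[0,0,-1.8],"roll":0,"jaw":255},{"xyz":[0,0,-1],"roll":0,"jaw":255},{"xyz":[0,0,0],"roll":0,"jaw":255},{"xyz":[0,0,0],"roll":0,"jaw":255}]'
python3 - <<'E'
from h import *
im=save("wrist","w3.png")
cv2.imwrite("pics/w3c.png",cv2.resize(im[100:340,180:460],None,fx=2,fy=2))
E
```

```text
25 0 [471.3 267.7] [-2.04  4.58]
17 0 [479.3 266.7] [ 0.79 -0.1 ]
17 5 [483.2 267.6] [0.39 0.09]
17 10 [487.2 268.1] [0.4  0.05]
17 15 [491.3 268.2] [0.4  0.02]
17 20 [495.3 268. ] [ 0.4  -0.02]
17 25 [499.3 267.5] [ 0.4  -0.05]
17 30 [503.2 266.6] [ 0.39 -0.09]
17 35 [507.1 265.4] [ 0.38 -0.12]
17 40 [510.8 263.8] [ 0.37 -0.16]
time: 7.9
position: [471.1, 266.7, 93.6]
ee_rot: [0.197, 3.135, 0.0]
contact_force: [0.1, -0.2, 1.4]
grip_width: -0.0
```

View pics/w3c.png

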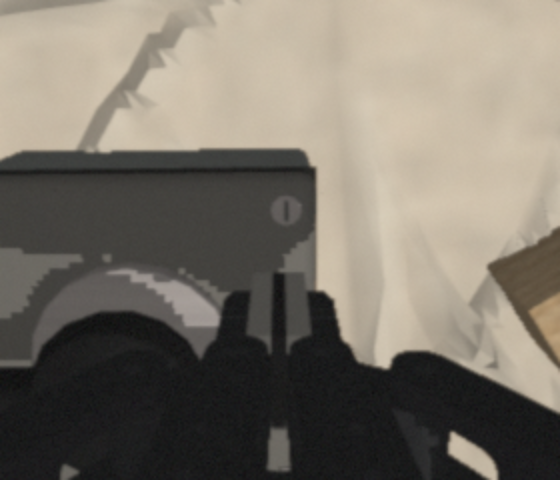

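The tips, at about (280,310), stand beside the dome with a gap and in front of the wing. Push.

```bash
python3 -m creep '[{"xyz":[0.4,0,0],"roll":0,"jaw":255},{"xyz":[0.4,-0.1,0],"roll":0,"jaw":255},{"xyz":[0.4,0.1,0],"roll":-5,"jaw":255},{"xyz":[0.4,0.05,0],"roll":-5,"jaw":255},{"xyz":[0.4,0,0],"roll":-5,"jaw":255},{"xyz":[0.4,0,0],"roll":-5,"jaw":255},{"xyz":[0,0,0],"roll":0,"jaw":255}]'; python3 -m creep '[{"xyz":[0.4,-0.05,0],"roll":-5,"jaw":255},{"xyz":[0.4,-0.1,0],"roll":-5,"jaw":255},{"xyz":[0.4,-0.1,0],"roll":-5,"jaw":255},{"xyz":[0,0,0],"roll":0,"jaw":255},{"xyz":[0,0,0],"roll":0,"jaw":255}]'
```

```text
time: 8.82
position: [495.2, 267.4, 93.4]
ee_rot: [0.737, 3.054, 0.0]
contact_force: [1.0, 0.6, -0.3]
grip_width: -0.2
time: 9.45
position: [506.6, 265.0, 93.3]
ee_rot: [1.126, 2.933, 0.0]
contact_force: [-0.5, 0.0, 0.8]
grip_width: 0.1
```

```bash
python3 -m creep '[{"xyz":[0.35,-0.15,0],"roll":-5,"jaw":255},{"xyz":[0,0,0],"roll":0,"jaw":255},{"xyz":[-0.8,0.3,0],"roll":10,"jaw":255},{"xyz":[-0.8,0.2,0],"roll":10,"jaw":255},{"xyz":[-0.8,0,0],"roll":10,"jaw":255},{"xyz":[-0.9,0,0],"roll":10,"jaw":255},{"xyz":[-1,0,0],"roll":0,"jaw":255},{"xyz":[-0.5,0,0],"roll":0,"jaw":255},{"xyz":[0,0,3],"roll":0,"jaw":255},{"xyz":[0,0,4],"roll":0,"jaw":255},{"xyz":[0,0,0],"roll":0,"jaw":255},{"xyz":[0,0,0],"roll":0,"jaw":255}]'
python3 -m creep '[{"xyz":[3,-2,4],"roll":-4,"jaw":255},{"xyz":[4,-2,5],"roll":-4,"jaw":255},{"xyz":[0,0,4],"roll":0,"jaw":255},{"xyz":[0,0,0],"roll":0,"jaw":255},{"xyz":[0,0,0],"roll":0,"jaw":255}]'
python3 - <<'E'
from h import *
im=save("wrist","w4.png");st()
for k,z in dict(stop_top=95,wing_a=83).items():
    for r in bot.landmark_of("wrist",k)[:3]:
        p=np.array(r["xy"])*[640,400]
        print(k,round(r["score"],2),np.round(p),np.round(ray("wrist",r["xy"],z),1), np.round(ray("wrist",r["xy"],z-7),1))
cv2.imwrite("pics/w4c.png",cv2.resize(im[60:300,160:480],None,fx=2,fy=2))
E
```

```text
time: 10.95
position: [461.9, 268.3, 163.0]
ee_rot: [-0.198, -3.135, 0.0]
contact_force: [-1.0, -0.3, 0.1]
grip_width: -0.0
time: 11.58
position: [528.6, 229.5, 288.1]
ee_rot: [-0.414, -3.112, 0.002]
contact_force: [-0.4, 0.2, -0.0]
grip_width: -0.2
{'time': 11.625, 'position': [528.387, 229.471, 287.768], 'ee_rot': [-0.414, -3.111, 0.003], 'contact_force': [0.141, 0.595, -1.008], 'grip_width': -0.187}
stop_top 0.56 [304. 153.] [488.9 224.2  95. ] [489.5 223.7  88. ]
wing_a 0.74 [338. 146.] [492.8 261.4  83. ] [493.5 261.7  76. ]
wing_a 0.65 [270. 156.] [484.2 185.1  83. ] [484.7 183.7  76. ]
```

View pics/w4c.png

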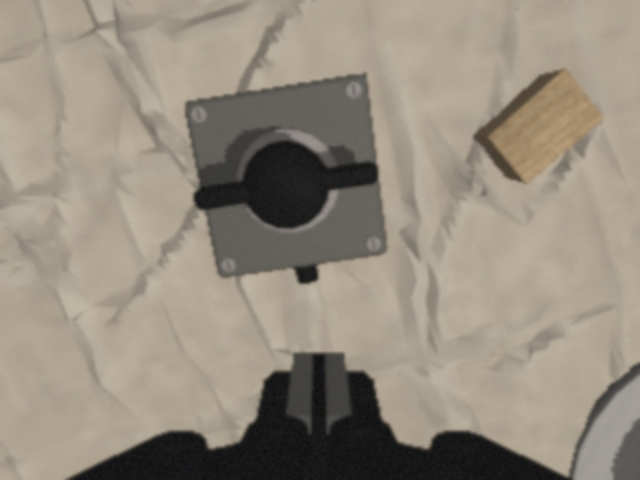

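The view shows the head back at its original angle, with bar ends at (196,200) and (378,172), and the ring's lit edge visible as at first. To be sure it came out, I feel its height with a light touch.

```bash
python3 -m creep '[{"xyz":[-1.9,-0.4,-4],"roll":0,"jaw":255},{"xyz":[-1.9,-0.4,-5],"roll":0,"jaw":255},{"xyz":[0,0,-5],"roll":0,"jaw":255},{"xyz":[0,0,-2],"roll":0,"jaw":255},{"xyz":[0,0,-0.6],"roll":0,"jaw":255},{"xyz":[0,0,-0.3],"roll":0,"jaw":255},{"xyz":[0,0,0],"roll":0,"jaw":255},{"xyz":[0,0,0],"roll":0,"jaw":255}]'; python3 -m creep '[{"xyz":[0,0,-0.2],"roll":0,"jaw":255},{"xyz":[0,0,0],"roll":0,"jaw":255},{"xyz":[0,0,0],"roll":0,"jaw":255}]'
```

```text
time: 12.72
position: [492.0, 222.0, 121.7]
ee_rot: [0.414, 3.113, 0.001]
contact_force: [-1.0, -0.5, -0.5]
grip_width: 0.2
time: 13.1
position: [491.5, 221.8, 118.9]
ee_rot: [0.414, 3.114, 0.0]
contact_force: [-0.5, 0.1, -0.2]
grip_width: 0.2
```

```bash
python3 -m creep '[{"xyz":[0,0,-0.2],"roll":0,"jaw":255},{"xyz":[0,0,-0.1],"roll":0,"jaw":255},{"xyz":[0,0,0],"roll":0,"jaw":255},{"xyz":[0,0,0],"roll":0,"jaw":255}]'
```

```text
time: 13.6
position: [491.6, 221.8, 116.0]
ee_rot: [0.414, 3.114, 0.0]
contact_force: [-0.6, -0.1, 3.2]
grip_width: 0.1
```

There is 3.2 N at 116 mm, so the button is out. Now to the start station.

```bash
python3 -m creep '[{"xyz":[0,0,5],"roll":0,"jaw":255},{"xyz":[0,0,5],"roll":0,"jaw":255},{"xyz":[1.3,-4.5,1],"roll":0,"jaw":255},{"xyz":[1.3,-4.5,1],"roll":0,"jaw":255},{"xyz":[1.3,-4.5,1],"roll":0,"jaw":255},{"xyz":[1.3,-4.5,1],"roll":0,"jaw":255},{"xyz":[1.3,-4.5,1],"roll":0,"jaw":255},{"xyz":[1.3,-4.5,1],"roll":0,"jaw":255},{"xyz":[1.3,-4.5,1],"roll":0,"jaw":255},{"xyz":[1.3,-4.5,1],"roll":0,"jaw":255},{"xyz":[1.3,-4.5,0],"roll":0,"jaw":255},{"xyz":[0,0,0],"roll":0,"jaw":255}]'; python3 -m creep '[{"xyz":[0,0,0],"roll":0,"jaw":255}]'
python3 - <<'E'
from h import *
st();im=save("wrist","w5.png")
for k,z in dict(start_top=77,jog_top=77,start_station=0).items():
    for r in bot.landmark_of("wrist",k)[:2]:
        p=np.array(r["xy"])*[640,400]
        print(k,round(r["score"],2),np.round(p),np.round(ray("wrist",r["xy"],z),1))
cv2.imwrite("pics/w5c.png",cv2.resize(im[40:280,160:480],None,fx=2.5,fy=2.5))
E
```

```text
time: 15.1
position: [608.7, -186.1, 295.2]
ee_rot: [-0.419, -3.113, 0.001]
contact_force: [-0.1, 0.4, -0.4]
grip_width: 0.3
time: 15.22
position: [608.0, -182.9, 295.2]
ee_rot: [-0.415, -3.113, -0.001]
contact_force: [0.5, 0.8, 0.9]
grip_width: 0.1
{'time': 15.225, 'position': [607.953, -182.908, 295.194], 'ee_rot': [-0.415, -3.113, -0.001], 'contact_force': [0.476, 0.809, 0.921], 'grip_width': 0.053}
start_top 0.97 [310. 142.] [ 561.7 -179.2   77. ]
jog_top 0.87 [265. 167.] [ 575.8 -238.    77. ]
start_station 0.91 [292. 150.] [ 570.  -209.9    0. ]
```

View pics/w5c.png

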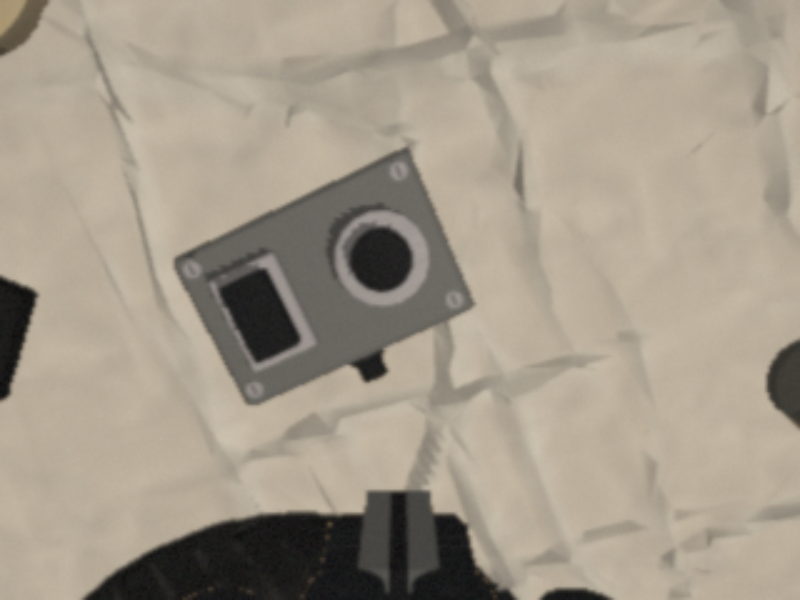

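The crop shows the round button at about (383,256) and the rectangular key at (262,314). I compute their positions.

```bash
python3 - <<'E'
from h import *
f=lambda u,v,z:ray("wrist",((160+u/2.5)/640,(40+v/2.5)/400),z)[:2]
a,b=f(382,257,77),f(261,314,77);print(a,b,np.linalg.norm(a-b))
C=[f(*c,55) for c in((175,260),(409,149),(474,304),(252,404))];print(np.round(C,1),np.mean(C,0))
st()
E
```

```text
[ 563.40451109 -176.40813227] [ 574.03135872 -238.47410262] 62.96915566496193
[[ 539.7 -276. ]
 [ 519.7 -151.6]
 [ 599.  -138.9]
 [ 619.5 -262.3]] [ 569.44995119 -207.18535047]
{'time': 15.425, 'position': [608.305, -182.128, 295.856], 'ee_rot': [-0.412, -3.114, -0.0], 'contact_force': [0.374, -0.383, -0.807], 'grip_width': 0.1}
```

```bash
python3 -m creep '[{"xyz":[-2.2,0.3,-4],"roll":0,"jaw":255},{"xyz":[-2.3,0.3,-5],"roll":0,"jaw":255},{"xyz":[0,0,-5],"roll":0,"jaw":255},{"xyz":[0,0,-3],"roll":0,"jaw":255},{"xyz":[0,0,-1.8],"roll":0,"jaw":255},{"xyz":[0,0,0],"roll":0,"jaw":255},{"xyz":[0,0,0],"roll":0,"jaw":255}]'
```

```text
time: 16.3
position: [564.4, -177.3, 109.1]
ee_rot: [0.413, 3.112, -0.0]
contact_force: [0.3, 0.1, 0.0]
grip_width: 0.1
```

```bash
python3 -m creep '[{"xyz":[0,0,-0.6],"roll":0,"jaw":255},{"xyz":[0,0,-0.3],"roll":0,"jaw":255},{"xyz":[0,0,-0.2],"roll":0,"jaw":255},{"xyz":[0,0,-0.2],"roll":0,"jaw":255},{"xyz":[0,0,-0.1],"roll":0,"jaw":255},{"xyz":[0,0,0],"roll":0,"jaw":255}]';python3 -m creep '[{"xyz":[0,0,-0.1],"roll":0,"jaw":255},{"xyz":[0,0,0],"roll":0,"jaw":255}]'
```

```text
time: 17.05
position: [563.7, -177.3, 94.0]
ee_rot: [0.414, 3.114, -0.0]
contact_force: [-1.1, -0.4, 4.3]
grip_width: 0.1
time: 17.3
position: [563.7, -177.3, 93.1]
ee_rot: [0.414, 3.114, -0.0]
contact_force: [1.3, -0.3, 5.3]
grip_width: 0.3
```

```bash
python3 -m creep '[{"xyz":[0,0,-0.05],"roll":0,"jaw":255},{"xyz":[0,0,0],"roll":0,"jaw":255}]';python3 -m creep '[{"xyz":[0,0,0.5],"roll":0,"jaw":255},{"xyz":[0,0,2],"roll":0,"jaw":255},{"xyz":[0,0,4],"roll":0,"jaw":255},{"xyz":[0,0,5],"roll":0,"jaw":255},{"xyz":[2,0,5],"roll":0,"jaw":255},{"xyz":[2.5,0,2],"roll":0,"jaw":255},{"xyz":[0,0,0],"roll":0,"jaw":255},{"xyz":[0,0,0],"roll":0,"jaw":255}]'
python3 - <<'E'
from h import *
a=save("wrist","w6.png");st();b=save("scene","s6.png");c=save("top","t6.png")
cv2.imwrite("pics/end.png",np.hstack([cv2.resize(a[40:240,160:480],(400,250)),cv2.resize(b[140:300,200:456],(400,250))]))
for k,z in dict(stop_top=95,mix_cup=0,wood_block=0,sand_block=0).items():
    for cam in("scene","top"):
        for r in bot.landmark_of(cam,k)[:1]: print(cam,k,round(r["score"],2),np.round(ray(cam,r["xy"],z),1))
E
```

```text
time: 17.55
position: [563.7, -177.3, 93.0]
ee_rot: [0.414, 3.114, -0.0]
contact_force: [-1.4, 1.0, 9.5]
grip_width: 0.3
time: 18.55
position: [607.0, -176.9, 275.6]
ee_rot: [-0.414, -3.111, -0.001]
contact_force: [-0.8, -0.2, -0.1]
grip_width: -0.3
{'time': 18.6, 'position': [606.801, -176.947, 275.445], 'ee_rot': [-0.414, -3.111, -0.001], 'contact_force': [0.424, 0.109, 1.406], 'grip_width': -0.014}
scene stop_top 0.53 [490.  229.6  95. ]
top stop_top 0.8 [487.4 229.9  95. ]
scene mix_cup 0.74 [692.7  29.5   0. ]
top mix_cup 0.87 [691.5  42.6   0. ]
scene wood_block 0.8 [517.6 404.7   0. ]
top wood_block 0.81 [496. 383.   0.]
scene sand_block 0.88 [ 537.2 -423.     0. ]
top sand_block 0.44 [ 546.5 -408.     0. ]
```

View pics/end.png

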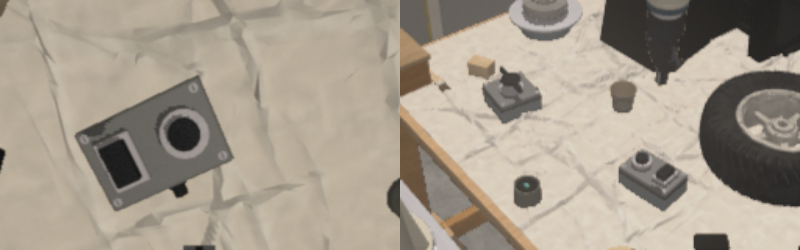

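The start button bottomed out: the force jumped to 9.5 N at 93 mm. In the pictures the button is back up, the robot is clear and the bystanders are in place. Handing in.

```bash
python3 -c "
from h import *
st();print(bot.hand_in())"
```

```text
{'time': 19.1, 'position': [608.431, -177.241, 277.345], 'ee_rot': [-0.414, -3.114, 0.0], 'contact_force': [0.013, 0.086, 0.675], 'grip_width': -0.096}
the job is handed in; nothing more can be done
None
```

The emergency stop test is done and the job was handed in at 19.1 s; the system reports no verdict. The forces quoted are readings taken at the end of each move.

- **Stop pressed and latched:** I pressed the mushroom button with the shut fingertips until the force rose to 7.2 N. When I backed off, it stayed in: no force at a height where an unlatched button would still have pushed.
- **Stop released:** I pushed the +y wing about 40° clockwise along its arc, then backed off. A light touch found the head at its full height (3.2 N about 1 mm into its travel), and the wrist view showed it turned back to its original angle.
- **Start button:** I pressed it to its end, where the force jumped to 9.5 N, and let go. The key beside it was not touched. In the last picture both look up, but I did not measure that separately.
- **Surroundings:** The arm ended clear of everything, and the pictures showed the bystanders in place.

Some network readings disagreed. The last scene-camera reading for the wood block was about 22 mm from the first, but the top camera put it within 7 mm of where it started and the arm went nowhere near it. I took that as reading error. The network readings of the button positions also differed by up to 8 mm, so I used the shapes I picked out in the wrist picture, which matched the given sizes within 3 mm.

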